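# Unpin the box guide on the tea-packing table

### The job

We are changing gift-box size on the packing table. Draw the red-knobbed locking pin straight up out of its bore in the green block, and park it upright in the open notch at the end of the same block: shank down inside the notch, collar resting flat on the block. Set it down rather than drop it, leave the black-knobbed pin in its bore, and do not knock the tea canister.

Things in the scene. Friction and masses are not known exactly. Their poses are not given: they have to be found in the camera images.
- lock_pin_knob (a point): Pin with a RED round knob, upright in one of the green block's two bores (which one varies). Point: knob centre; z up along the pin. Knob 30 mm diameter, 50 mm tall. Under it a steel collar 48 mm diameter, 6 mm thick, its underside 31 mm below the point, resting on the block; then a 16 mm shank, 50 mm long, tip tapered to 6 mm, ending 81 mm below the point. 0.2 kg; slides freely in its 20 mm bore.
- notch (a point): Parking place in the notch at one end of the green block (70 mm wide, 265 mm long, top 78 mm above the table). Point: where the parked pin's axis goes, level with the block's top; parked knob centre is 31 mm above. Notch 28 mm wide (x), 50 mm long (y), 70 mm deep, closed 26 mm towards -y, open towards +y; z up. Bores 86 and 176 mm towards -y. A fence 45 mm tall stands 85 mm towards +x.
- pivot_pin_knob (a point): The other pin, same shape and size but with a BLACK knob, in the other bore, to stay there. Point: knob centre; the knob's top is 134 mm above the table. It may stand between the red pin and the notch, so carry the red pin high over it.
- canister_center (a point): Dark blue tea canister with a gold band, 66 mm diameter, 90 mm tall, standing loose on the table on the robot's side of the block; the point is its centre, half-way up. To be left alone.
Not all that is in view belongs to the job. What is shaped like the part that bears lock_pin_knob but turquoise is not meant.

How it is judged:
By the outcome, as a careful person would: the job done as asked, in the order asked, and still so for the second after the job is handed in, with the robot touching nothing.
It also fails if it takes over 32 s, if anything falls off the work surface, if the arm or the gripper's body presses on something with over 40 N, if the wrist force passes 120 N, or if a joint passes its speed limit or range.

### The arm

A 6-joint arm with a two-finger parallel gripper is mounted at the origin on the work surface. World frame = base frame: x ahead of the robot, y to its left, z up, the work surface at z = 0. Lengths are in mm, angles in rad, forces in N, time in s.
With the tool pointing down it reaches from about 350 to 975 mm from the base axis. Payload 7.1 kg.
Tool frame: the origin (TCP) lies at the very end of the fingers, on their centre line; the grasp point (between the pads) lies 19 mm behind it; z points along the fingers, y is the line along which they close (so a half turn about z gives the same grasp; the last joint's range is limited). The gripper opens to 88 mm and grips with 3 to 60 N. Pads are 20 mm wide; open, the fingers measure 115 mm over their backs; the gripper's body (75 mm by 178 mm) begins 61 mm behind the grasp point.
Start: joints at [1.147, 0.423, 1.63, -0, 1.089, -0.019], TCP at [246.114, 574.484, 200.175] pointing down, gripper open.
Joint ranges: [-3, 3], [-0.9, 2.11], [0.09, 2.58], [-1.31, 4.45], [0.11, 2.69], [-2.54, 2.54]. Speed limits (rad/s): [2.39, 2.39, 3.01, 3.14, 3.14, 3.14].

### API

Orientations are given as a rotation vector (axis times angle).
In Python, from workcell import ctrl gives the robot as it stands. The module is installed in compiled form; this text tells all that it offers.
- The arm moves only by the shell command python3 -m inch 'ROWS'. ROWS is JSON, a list of rows, each a list of 7 numbers: the shift along the tool's x, y, z scaled (see below), then the turn, a rotation vector about the tool's x, y, z scaled (see below), then the closure, from -1 (fully open) to 1 (shut). In form: [[tx, ty, tz, wx, wy, wz, hand], ...]. A call has 1 to 10 rows; each row is the pose to reach, as a shift and turn from the pose commanded when the call began, along the tool's axes at that moment; what a row does not reach only later rows make up. The controller multiplies each number of a shift by 0.15 m and each number of a turn by pi/4 rad. A row lasts 1/8 s, in which the tool goes at most 62.5 mm and 10.7 degrees, less where a joint would pass 70% of its speed; a pose out of reach is approached as far as the arm can. A call with a number of a shift or a turn outside -1 to 1 is refused whole. A call with a gripper value outside its range is refused whole. The fingers move at their own pace and stop on an object; the grip force is fixed at half the most. Time passes only in rows, so rows that repeat a pose let the fingers close. It gives the time, the measured TCP pose, the force, the opening and the grip force at its end, in the units of the state.
- ctrl.get_obs(): the state, without advancing time (a new reading comes with each control period).
- ctrl.get_image(name): name is "scene" or "side" or "wrist"; returns the picture (384x512x3 uint8, red, green, blue); there is no depth.
- ctrl.camera_params(name): a dict with "vfov" (degrees; the focal length in pixels is half the picture's height over the tangent of half this angle, whatever the lens; pixels are square), "cx", "cy" (the principal point, pixels), "eye" and "attitude" of the camera in the world; the wrist camera has in their place "tool_from_camera" (4x4, takes a point from camera to tool coordinates, whose origin is the TCP and whose axes are the flange's). Camera axes: x right, y up, looking along -z (the intrinsics and any distortion apply to the point x, -y, -z); pixel columns grow to the right and rows downward; lengths in mm; the calibration is good to about 2 mm. A picture is of the moment at which its call begins: read the wrist's pose just before it. camera_params takes no time and is no camera call.
- ctrl.close_job(): hands the job in; it is judged then, once.
The state is a dict: "t": time; "qpos": joint angles; "qvel": joint speeds; "joint_torque": joint torques, N m; "ee_pos": TCP position; "orientation": TCP orientation; "ft_force": force on the tool from outside, world axes, zero at the start; "moment": the same for the moment, N m; "width": finger opening in mm; "grasp_force": force on a finger pad.
Only numpy, scipy, OpenCV 4.12 (cv2) and the standard library are available. Lean on these libraries where they do the work, as an engineer would, in place of code of your own. Each camera call takes 0.05 s, during which the arm holds its last target. There are 200 camera calls.

## Working session

There is one attempt and no reset: what is moved stays moved. The work goes in short steps, Python scripts to look and compute and a shell command to move; the robot and the scene stay as the last step left them, time stands still between calls to the robot, and variables do not carry over. Pictures are saved under pics/ and viewed, at most 10 in all, crops included, and the job is handed in when it is done.

```bash
mkdir -p pics; python3 - <<'E'
from workcell import ctrl
import cv2
o=ctrl.get_obs();print(o['t'],o['ee_pos'],o['orientation'],o['width'])
for n in ['scene','side','wrist']:
    print(n,ctrl.camera_params(n))
a=[ctrl.get_image(n)[:,:,::-1] for n in ['scene','side']]
for n,i in zip('ab',a): cv2.imwrite(f'pics/{n}.png',cv2.resize(i,(800,600),interpolation=cv2.INTER_CUBIC))
E
```

```text
0.0 [245.87001204 573.94896122 199.40942456] [-6.31365667e-01 -3.07718641e+00  2.37308152e-03] 87.66553643302169
scene {'vfov': 45.26023360295136, 'cx': 255.99366120092859, 'cy': 189.23270052312728, 'eye': array([875.21888087,  50.43082212, 676.18136112]), 'attitude': array([0.42484211, 0.50177412, 1.62900314])}
side {'vfov': 51.75228163470205, 'cx': 257.2009608020011, 'cy': 193.78804966335477, 'eye': array([304.31420324, 398.73714602, 598.00474124]), 'attitude': array([ 0.23697302, -0.97363473, -2.45240005])}
wrist {'vfov': 69.28808904223993, 'cx': 251.72328750227567, 'cy': 194.38846627205626, 'tool_from_camera': array([[-9.29920019e-04,  9.68230459e-01,  2.50057821e-01,
         6.69346850e+01],
       [ 9.99999470e-01,  1.01099007e-03, -1.95762121e-04,
         2.54547306e-01],
       [-4.42348821e-04,  2.50057507e-01, -9.68230886e-01,
        -1.84125429e+02],
       [ 0.00000000e+00,  0.00000000e+00,  0.00000000e+00,
         1.00000000e+00]])}
```

View pics/a.png

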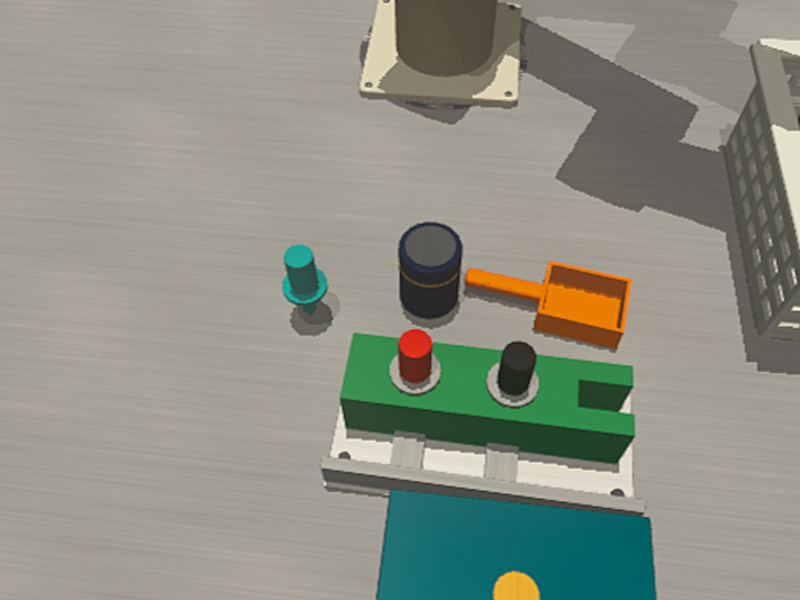

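View pics/b.png

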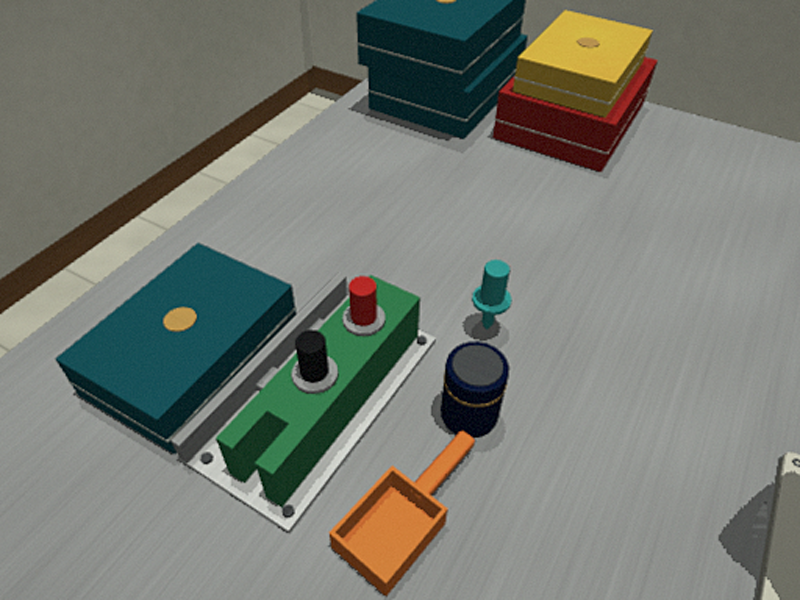

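The scene view shows red knob top at about (415,342) and black at (518,354). The notch is at the right end, around (579–633, 380–412). In the side view red is at (363,287) and black at (312,341).

```bash
cat > h.py <<'E'
import numpy as np
from scipy.spatial.transform import Rotation as R
from workcell import ctrl
def ray(n,u,v,obs=None):
    p=ctrl.camera_params(n);f=192/np.tan(np.radians(p['vfov']/2))
    d=np.array([(u-p['cx'])/f,-(v-p['cy'])/f,-1])
    if n!='wrist': return p['eye'],R.from_rotvec(p['attitude']).apply(d)
    T=p['tool_from_camera'];r=R.from_rotvec(obs['orientation'])
    return obs['ee_pos']+r.apply(T[:3,3]),r.apply(T[:3,:3]@d)
def at(n,u,v,z,obs=None,s=1.5625):
    e,d=ray(n,(u+.5)/s-.5,(v+.5)/s-.5,obs);return (e+d*(z-e[2])/d[2]).round(1)
E
python3 - <<'E'
from h import *
for n,l in {'scene':[('red',415,342,134),('blk',518,354,134),('redcol',414.5,370,84),('blkcol',513,382,84),('BL',354,334,78),('BR',633,366,78),('FL',342,400,78),('FR',634,416,78),('nB',579,379,78),('nF',578,405,78),('cantop',431,246,90),('turq',299,255,0)],
 'side':[('red',363,287,134),('blk',312,341,134),('redcol',364,317,84),('blkcol',315,372,84),('nin',264,411,78),('nin2',286,421,78),('c1',219,435,78),('c2',420,297,78),('cantop',478,365,90)]}.items():
  for k,u,v,z in l: print(n,k,at(n,u,v,z))
o=ctrl.get_obs();print(R.from_rotvec(o['orientation']).as_matrix().round(3))
E
```

```text
scene red [566.2  19.1 134. ]
scene blk [568.5 107.9 134. ]
scene redcol [567.3  18.9  84. ]
scene blkcol [569.8 109.5  84. ]
scene BL [531.7 -43.5  78. ]
scene BR [538.1 220.4  78. ]
scene FL [601.8 -43.9  78. ]
scene FR [588.9 218.2  78. ]
scene nB [557.1 170.3  78. ]
scene nF [583.5 168.9  78. ]
scene cantop [427.   21.1  90. ]
scene turq [ 387.5 -136.2   -0. ]
side red [560.3  20.4 134. ]
side blk [563.3 107.6 134. ]
side redcol [561.9  18.5  84. ]
side blkcol [564.5 108.2  84. ]
side nin [582.9 169.3  78. ]
side nin2 [557.3 167.5  78. ]
side c1 [602.7 212.3  78. ]
side c2 [525.8 -45.6  78. ]
side cantop [422.7  18.7  90. ]
[[-0.919  0.394 -0.001]
 [ 0.394  0.919 -0.001]
 [ 0.    -0.001 -1.   ]]
```

```bash
python3 -m inch '[[-0.28,-0.21,0,0,0,-0.17,-1],[-0.57,-0.43,0,0,0,-0.35,-1],[-0.85,-0.64,0,0,0,-0.516,-1],[-0.85,-0.64,0,0,0,-0.516,-1]]' | tail -c 500; python3 -m inch '[[-0.18,-0.31,0,0,0,0,-1],[-0.36,-0.62,0,0,0,0,-1],[-0.53,-0.924,0,0,0,0,-1]]'| tail -c 500;python3 -m inch '[[-0.18,-0.31,0,0,0,0,-1],[-0.36,-0.62,0,0,0,0,-1],[-0.53,-0.924,0,0,0,0,-1]]'| tail -c 500;python3 -m inch '[[-0.18,-0.31,0,0,0,0,-1],[-0.36,-0.62,0,0,0,0,-1],[-0.53,-0.924,0,0,0,0,-1],[-0.53,-0.924,0,0,0,0,-1]]'| tail -c 500
python3 - <<'E'
from h import *
import cv2
o=ctrl.get_obs();i=ctrl.get_image('wrist');print(o['t'],o['ee_pos'],R.from_rotvec(o['orientation']).as_matrix().round(3))
np.save('o.npy',o,allow_pickle=True)
cv2.imwrite('pics/w.png',cv2.resize(i[:,:,::-1],(800,600),interpolation=cv2.INTER_CUBIC))
E
```

```text
t: 0.6
ee_pos: [326.5, 433.1, 199.9]
orientation: [-0.003, -3.141, 0.002]
ft_force: [1.1, 0.0, 0.2]
width: 87.9
grasp_force: 0.0
t: 0.98
ee_pos: [405.6, 297.1, 200.2]
orientation: [-0.001, 3.141, 0.001]
ft_force: [1.4, 0.1, 0.0]
width: 87.7
grasp_force: 0.0
t: 1.35
ee_pos: [485.6, 158.2, 200.2]
orientation: [0.0, 3.141, 0.001]
ft_force: [-0.4, 0.3, -0.4]
width: 87.7
grasp_force: 0.0
t: 1.85
ee_pos: [566.0, 18.5, 199.9]
orientation: [0.006, 3.141, -0.0]
ft_force: [0.3, 0.3, 0.3]
width: 87.6
grasp_force: 0.0
1.85 [565.96700978  18.46001454 199.92335578] [[-1.     0.004  0.001]
 [ 0.004  1.    -0.   ]
 [-0.001 -0.    -1.   ]]
```

View pics/w.png

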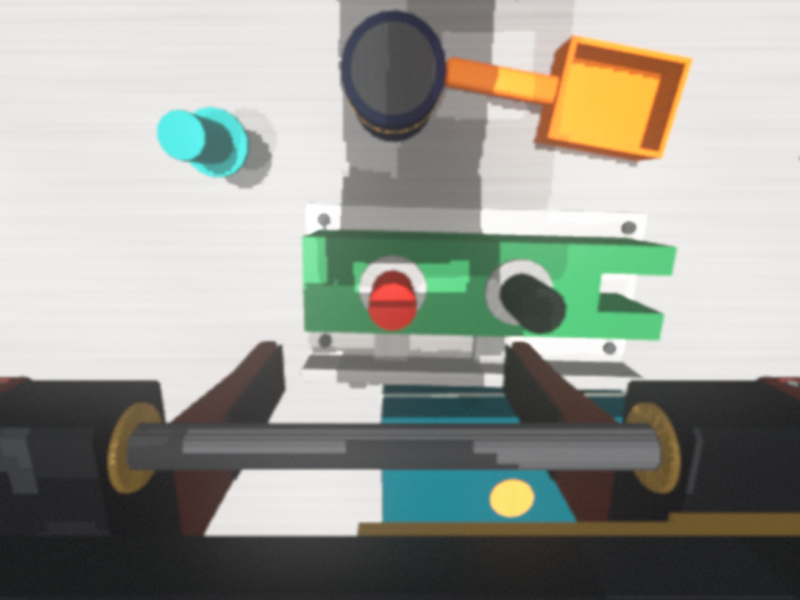

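Wrist view: red knob top at about (393,307), black top at (541,308), notch mouth from (600,274) to (600,308).

```bash
python3 - <<'E'
from h import *
o=np.load('o.npy',allow_pickle=True).item()
for k,u,v,z in [('red',393,307,134),('blk',541,308,134),('redcol',393,289,84),('blkcol',519,292,84),('nB',600,274,78),('nF',600,308,78),('BL',303,236,78),('FL',303,332,78),('BR',676,246,78),('FR',662,340,78),('can',393,70,90)]: print(k,at('wrist',u,v,z,o))
E
```

```text
red [565.6  18.  134. ]
blk [566.6 106.2 134. ]
redcol [565.7  17.9  84. ]
blkcol [568.3 107.2  84. ]
nB [556.8 166.   78. ]
nF [582.  168.9  78. ]
BL [528.8 -44.9  78. ]
FL [599.3 -48.9  78. ]
BR [537.  217.2  78. ]
FR [606.9 217.9  78. ]
can [426.7  18.6  90. ]
```

```bash
python3 -m inch '[[0,0,0.2,0,0,0,-1],[0,0,0.4,0,0,0,-1],[0,0,0.55,0,0,0,-1],[0,0,0.65,0,0,0,-1],[0,0,0.7,0,0,0,-1],[0,0,0.7,0,0,0,-1]]' && python3 -m inch '[[0,0,0,0,0,0,1],[0,0,0,0,0,0,1],[0,0,0,0,0,0,1],[0,0,0,0,0,0,1],[0,0,0,0,0,0,1],[0,0,0,0,0,0,1],[0,0,0,0,0,0,1],[0,0,0,0,0,0,1]]'
```

```text
t: 2.65
ee_pos: [564.1, 20.8, 95.1]
orientation: [0.001, -3.141, -0.0]
ft_force: [-0.5, 0.0, 0.6]
width: 87.7
grasp_force: 0.0
t: 3.65
ee_pos: [564.3, 20.2, 95.2]
orientation: [-0.001, 3.141, -0.0]
ft_force: [-0.2, -2.2, 0.5]
width: 29.3
grasp_force: 29.9
```

```bash
python3 -m inch '[[0,0,-0.05,0,0,0,1],[0,0,-0.12,0,0,0,1],[0,0,-0.22,0,0,0,1],[0,0,-0.34,0,0,0,1],[0,0,-0.5,0,0,0,1],[0,0,-0.66,0,0,0,1],[0,0,-0.82,0,0,0,1],[0,0,-0.93,0,0,0,1],[0,0,-0.96,0,0,0,1],[0,0,-0.96,0,0,0,1]]'
python3 - <<'E'
from h import *
import cv2
o=ctrl.get_obs();print(o['ee_pos'],o['width'])
i=ctrl.get_image('side')
cv2.imwrite('pics/s2.png',cv2.resize(i[100:320,120:400,::-1],(760,597),interpolation=cv2.INTER_CUBIC))
E
```

```text
t: 4.9
ee_pos: [564.0, 20.3, 239.1]
orientation: [0.001, -3.141, 0.0]
ft_force: [-0.5, 0.2, -2.1]
width: 29.8
grasp_force: 29.9
[564.0107059   20.34536667 239.11108223] 29.78386073098567
```

View pics/s2.png

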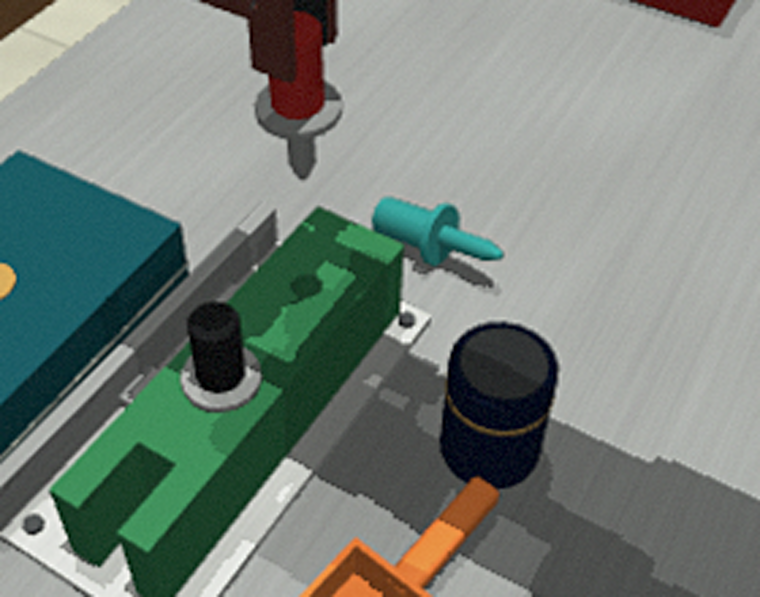

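Pin is held upright and clear of the bore; black pin and canister are undisturbed. Next is the carry over the notch.

```bash
python3 -m inch '[[0,0.1,0,0,0,0,1],[-0.01,0.25,0,0,0,0,1],[-0.01,0.42,0,0,0,0,1],[-0.02,0.6,0,0,0,0,1],[-0.03,0.78,0,0,0,0,1],[-0.035,0.95,0,0,0,0,1],[-0.035,0.95,0,0,0,0,1]]' && python3 -m inch '[[0,0.08,0.05,0,0,0,1],[0,0.16,0.15,0,0,0,1],[0,0.22,0.25,0,0,0,1],[0,0.22,0.32,0,0,0,1],[0,0.22,0.36,0,0,0,1],[0,0.22,0.36,0,0,0,1]]'
python3 - <<'E'
from h import *
import cv2
o=ctrl.get_obs();print(o['ee_pos'],o['width'])
i=ctrl.get_image('side');j=ctrl.get_image('scene')
c=lambda q:cv2.resize(q[:,:,::-1],(400*2,300*2),interpolation=cv2.INTER_CUBIC)
cv2.imwrite('pics/s3.png',c(i)[180:580,100:500]);cv2.imwrite('pics/a3.png',c(j)[130:530,340:740])
cv2.imwrite('pics/m3.png',np.hstack([c(i)[180:580,100:500],c(j)[130:530,340:740]]))
E
```

```text
t: 5.82
ee_pos: [568.8, 164.9, 238.3]
orientation: [0.005, -3.14, 0.0]
ft_force: [-0.7, 0.4, -1.4]
width: 29.1
grasp_force: 29.8
t: 6.58
ee_pos: [569.2, 195.4, 184.7]
orientation: [0.0, -3.141, 0.001]
ft_force: [0.5, 0.1, -0.9]
width: 29.5
grasp_force: 29.9
[569.17428798 195.4308448  184.65662202] 29.53715696294941
```

View pics/m3.png

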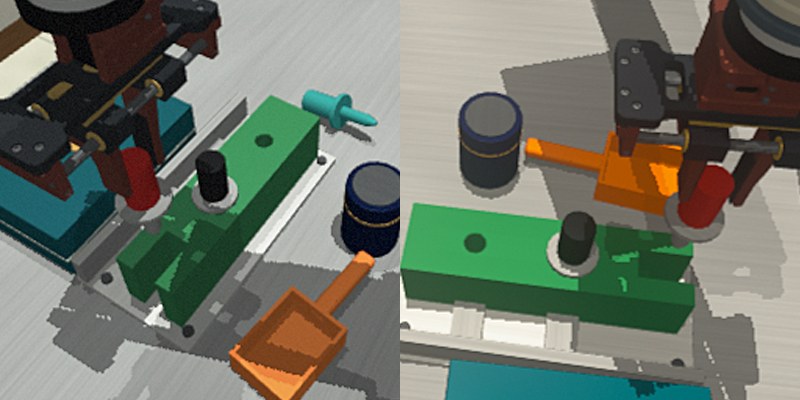

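```bash
python3 - <<'E'
from h import *
print(at('scene',640.5,346,173),at('side',245,379,173))
print('tip',at('scene',682-400+340,243+130,117.5))
E
```

```text
[572.8 200.4 173. ] [565.5 194.4 173. ]
tip [568.3 199.4 117.5]
```

```bash
python3 -m inch '[[-0.007,0,0.1,0,0,0,1],[-0.007,0,0.2,0,0,0,1],[-0.007,0,0.3,0,0,0,1],[-0.007,0,0.4,0,0,0,1],[-0.007,0,0.49,0,0,0,1],[-0.007,0,0.55,0,0,0,1],[-0.007,0,0.57,0,0,0,1],[-0.007,0,0.57,0,0,0,1]]'
python3 - <<'E'
from h import *
import cv2
i=ctrl.get_image('side');j=ctrl.get_image('scene')
c=lambda q:cv2.resize(q[:,:,::-1],(1200,900),interpolation=cv2.INTER_CUBIC)
cv2.imwrite('pics/m4.png',np.hstack([c(i)[480:880,200:600],c(j)[360:760,720:1120]]))
E
```

```text
t: 7.68
ee_pos: [570.6, 195.9, 99.7]
orientation: [-0.001, 3.141, 0.0]
ft_force: [0.4, -0.4, -1.1]
width: 29.4
grasp_force: 29.9
```

View pics/m4.png

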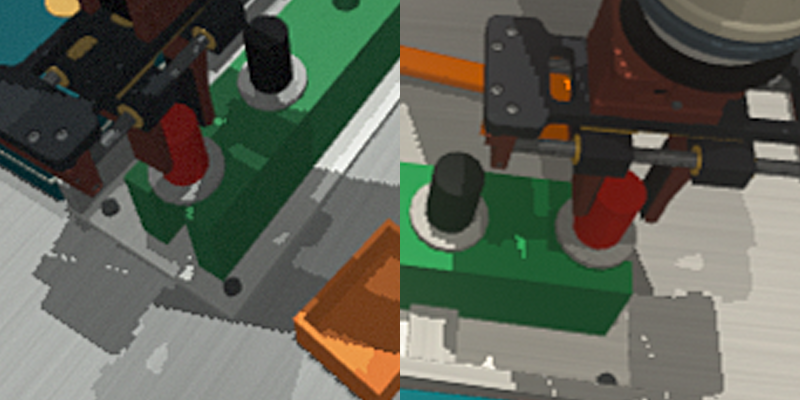

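The shank is in the notch and the collar sits about 4 mm above the block. I'll lower it gently until it touches.

```bash
python3 -m inch '[[0,0,0.01,0,0,0,1],[0,0,0.018,0,0,0,1],[0,0,0.024,0,0,0,1],[0,0,0.027,0,0,0,1],[0,0,0.027,0,0,0,1]]'
```

```text
t: 8.4
ee_pos: [570.4, 195.8, 95.6]
orientation: [0.001, -3.142, 0.0]
ft_force: [1.5, 0.5, -2.0]
width: 29.2
grasp_force: 29.9
```

```bash
python3 -m inch '[[0,0,0.004,0,0,0,1],[0,0,0.007,0,0,0,1],[0,0,0.007,0,0,0,1]]'
```

```text
t: 8.78
ee_pos: [570.6, 195.9, 95.0]
orientation: [-0.001, 3.141, 0.0]
ft_force: [-1.8, -1.2, 3.0]
width: 29.4
grasp_force: 29.9
```

```bash
python3 -m inch '[[0,0,0.003,0,0,0,1],[0,0,0.003,0,0,0,1]]'
```

```text
t: 9.02
ee_pos: [570.7, 195.8, 94.9]
orientation: [-0.001, 3.141, 0.0]
ft_force: [-2.0, -1.5, 6.9]
width: 29.6
grasp_force: 29.9
```

The collar is seated. Releasing, then rising.

```bash
python3 -m inch '[[0,0,0,0,0,0,0.2],[0,0,0,0,0,0,0],[0,0,0,0,0,0,-0.4],[0,0,0,0,0,0,-0.8],[0,0,0,0,0,0,-0.8],[0,0,0,0,0,0,-0.8],[0,0,0,0,0,0,-0.8]]' && python3 -m inch '[[0,0,-0.06,0,0,0,-0.8],[0,0,-0.15,0,0,0,-0.8],[0,0,-0.3,0,0,0,-0.8],[0,0,-0.5,0,0,0,-0.8],[0,0,-0.7,0,0,0,-0.8],[0,0,-0.9,0,0,0,-0.8],[0,0,-0.95,0,0,0,-0.8],[0,0,-0.95,0,0,0,-0.8]]'
python3 - <<'E'
from h import *
import cv2
i=ctrl.get_image('side');j=ctrl.get_image('scene')
c=lambda q:cv2.resize(q[:,:,::-1],(1200,900),interpolation=cv2.INTER_CUBIC)
cv2.imwrite('pics/m5.png',np.hstack([c(i)[400:880,200:600],c(j)[330:810,720:1120]]))
E
```

```text
t: 9.9
ee_pos: [570.4, 195.9, 94.1]
orientation: [-0.001, 3.142, 0.0]
ft_force: [0.3, 0.6, 0.3]
width: 79.1
grasp_force: 0.0
t: 10.9
ee_pos: [570.4, 195.9, 237.0]
orientation: [-0.001, 3.141, 0.0]
ft_force: [-0.4, -0.2, 0.4]
width: 79.0
grasp_force: 0.0
```

View pics/m5.png

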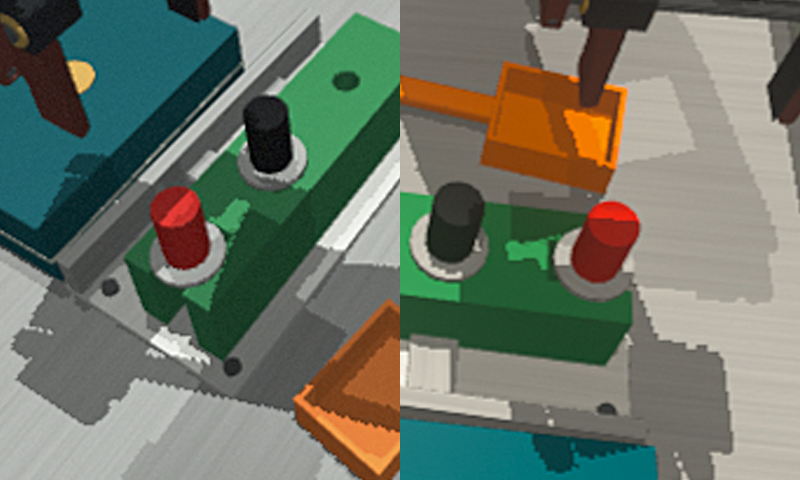

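The red pin stands upright in the notch with its collar flat, the black pin is still in its bore, and the gripper is clear.

```bash
python3 -c "
from workcell import ctrl
print(ctrl.close_job())"
```

```text
the job is handed in; nothing more can be done
None
```

The red-knobbed pin is parked upright in the notch with its collar flat on the block, set down gently at about 9 s; the black-knobbed pin and the canister were left alone, and the job is handed in (the turquoise pin, which the arm never went near, was lying on its side by the time I lifted the red one).

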